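Fold down the hanger with a marker and hang up the ear defenders

ROBOT

A 7-joint arm with a two-finger parallel gripper is mounted at the origin on the work surface; the furniture and walls round the work are solid. World frame = base frame: x ahead of the robot, y to its left, z up, the work surface at z = 0. Lengths are in m, angles in rad, forces in N, time in s.
With the tool pointing down it reaches from about 0.4 to 0.85 m from the base axis. Payload 10.4 kg.
Tool frame: the origin (TCP) lies midway between the tips of the shut fingers; the grasp point (between the pads) lies 19 mm behind it; z points along the fingers, y is the line along which they close (so a half turn about z gives the same grasp; the last joint's range is limited). The gripper opens to 87 mm and grips with 3 to 60 N. Pads are 19 mm wide; open, the fingers measure 117 mm over their backs; the gripper's body (75 mm by 190 mm) begins 51 mm behind the grasp point.
Start: joints at [-1.233, 0.332, -0.065, 1.46, 0.022, 1.35, -0.088], TCP at [0.221, 0.585, 0.223] pointing down, gripper open.
Joint ranges: [-2.6, 2.6], [-0.5, 2.12], [-1.47, 1.34], [0.16, 2.42], [-1.27, 4.41], [0.06, 2.06], [-2.6, 2.6]. Speed limits (rad/s): [2.22, 2.22, 2.79, 2.79, 3.14, 3.14, 3.14].

INTERFACE

Orientations are given as a unit quaternion [x, y, z, w].
In Python, from bench import r gives the robot as it stands.
- The arm moves only by the tool apply_moves, never from a script. Its argument "steps" is a list of rows, each a list of 7 numbers: the turn, a rotation vector about the tool's x, y, z in rad, then the shift along the tool's x, y, z in mm, then the opening, from -1 (shut) to 1 (fully open). In form: [[ax, ay, az, x, y, z, claw], ...]. A call has 1 to 20 rows; each row is the pose to reach, as a shift and turn from the pose commanded when the call began, along the tool's axes at that moment; what a row does not reach only later rows make up. A row lasts 1/12 s, in which the tool goes at most 41.7 mm and 7.16 degrees, less where a joint would pass 70% of its speed; a pose out of reach is approached as far as the arm can. A call with a gripper value outside its range is refused whole. The fingers move at their own pace and stop on an object; "force" is the grip in N (left out, the last holds). Time passes only in rows, so rows that repeat a pose let the fingers close. It gives the time, the measured TCP pose, the force, the opening and the grip force at its end, in the units of the state.
- r.read_state(): the state, without advancing time (a new reading comes with each control period).
- r.camera(name): name is "scene" or "top"; returns a dict with "pixels" (400x640x3 uint8, red, green, blue), "z_map" (400x640 float32, m along the optical axis (not along the pixel's ray), 0 where there is no reading), "fovy" (degrees; the focal length in pixels is half the picture's height over the tangent of half this angle, whatever the lens; pixels are square), "cx", "cy" (the principal point, pixels), "position" and "orientation" of the camera in the world. Camera axes: x right, y down, z forward; pixel columns grow to the right and rows downward; lengths in m; the calibration is good to about 2 mm. A picture is of the moment at which its call begins.
- r.close_job(): hands the job in; it is judged then, once.
The state is a dict: "time": time; "joint_positions": joint angles; "joint_vel": joint speeds; "joint_torque": joint torques, N m; "ee_pos": TCP position; "eef_rot": TCP orientation; "ft_force": force on the tool from outside, world axes, zero at the start; "torque": the same for the moment, N m; "width": finger opening in m; "grip_force": force on a finger pad.
Only numpy, scipy, OpenCV 4.12 (cv2) and the standard library are available. Lean on these libraries where they do the work, as an engineer would, in place of code of your own. Each camera call takes 0.05 s, during which the arm holds its last target. There are 200 camera calls.

TASK

The ear defenders belong on their fold-away hanger, whose rail is locked upright. Push one end of the marker into the round hole in the back of the post until the spring catch lets the rail drop level, and lay the marker back on the table. Then hang the ear defenders over the rail by their headband, one cup on each side, leaving them hanging still, and do not disturb the yellow-lidded jar, the stapler or the tape measure.

Things in the scene. Friction and masses are not known exactly. Their poses are not given: they have to be found in the camera images.
- stand: Fixed fold-away hanger: dark steel foot plate 120 x 100 x 10 mm, upright hollow aluminium post 42 mm deep (x -24 to 18 mm), 44 mm wide, 231 mm high. Origin: centre of the foot's underside, on the table. x points where the rail points when down; -x is the back of the post, with the hole; z up. The rail's hinge is 215 mm above the origin.
- hole (a point): Mouth of the round hole, 25 mm across, in the flat back face of the post, 170 mm above the table, 24 mm behind the post's centre; axes as the stand's, so one pushes into it along +x of the stand, level. The steel button of the spring catch (29 mm across) fills the inside 9 mm in from the face.
- catch (a joint): How far the catch is pushed in, m: 0 at rest, 0.014 fully in. It springs back; pushing takes 3 to 8 N. From about 0.007 on it sets the rail free; 0.010 to 0.012 is a sure push. Let go too early, it catches the rail again.
- rail (a joint): Angle of the rail, rad: about 0 locked upright, 1.571 level against its stop. Once freed it drops by itself in about a second, gently damped, away from the hole; keep the catch pushed in until the rail is well on its way (over 0.3).
- rail_mid (a point): On the rail's axis, 73 mm from the hinge, mid-length of its rubber sleeve. Rail: bar 18 mm thick, sleeve 21 mm thick and 78 mm long; it ends 134 mm from the hinge in a disc 36 mm across, 8 mm thick. z points along the rail to the disc; with the rail down, -x points up. Then the sleeve's top is 225.5 mm and the disc's top 233 mm above the table.
- ear_defenders: Grey ear defenders, about 0.24 kg, standing on two cups with the headband arched above. Origin midway between the cups' undersides; y from cup to cup (144 mm over all), x across the band, z up. Cups 60 mm wide (x), 84 mm high, gap between them 58 mm. Band 24 mm wide (x) on a rubber pad 32 mm wide, 14 mm thick; crown's top 183 mm above the origin, curving down 3 mm at 15 mm to a side.
- band_mid (a point): Middle of the underside of the headband's pad, 166.5 mm above the ear defenders' origin; it comes to rest on the rail. Axes as theirs. Grip the crown from above, fingers closing along x, tips no more than 15 mm below its top (the rail passes right under the pad); between post and disc open the fingers only a little, to about 50 mm.
- marker: White marker pen with a black cap, 135 mm long, 16 to 17 mm thick, about 20 g, lying on the table. Origin under its middle, on the table; y runs along it (ends at y = +-68 mm), and its centre line is 8 mm above the origin. Either end fits the hole.
- jam_jar: Small glass jar with a yellow lid, 65 mm across, 85 mm high; origin at the centre of its underside. To be left alone.
- stapler: Desk stapler, 136 x 36 x 46 mm high, its length along y; origin at the centre of its underside. To be left alone.
- tape_measure: Pocket tape measure lying on its side, 58 x 73 x 33 mm high; origin at the centre of its underside. To be left alone.

How it is judged:
By the outcome, as a careful person would: the job done as asked, in the order asked, and still so for the second after the job is handed in, with the robot touching nothing.
It also fails if it takes over 61 s, if anything falls off the work surface, if the arm or the gripper's body presses on something with over 40 N, if the wrist force passes 120 N, or if a joint passes its speed limit or range.

## Working session

There is one attempt and no reset: what is moved stays moved. The work goes in short steps, Python scripts to look and compute and a tool call to move; the robot and the scene stay as the last step left them, time stands still between calls to the robot, and variables do not carry over. Pictures are saved under pics/ and viewed, at most 10 in all, crops included, and the job is handed in when it is done.

Besides the shell and the picture viewer there is one more tool, called after "Emit:" as name([rows], argument=value, ...), one row to a line, values as JSON. apply_moves: Moves the arm, as the interface text tells. Its arguments: {"type":"object","properties":{"steps":{"type":"array","items":{"type":"array","items":{"type":"number"}}},"force":{"type":"number"}},"required":["steps"]}

```bash
mkdir -p pics; ls; cat > h.py <<'E'
import numpy as np, cv2
from scipy.spatial.transform import Rotation as R
from bench import r
def cam(n,f=None):
    c=r.camera(n)
    if f: cv2.imwrite('pics/'+f,cv2.cvtColor(c['pixels'],cv2.COLOR_RGB2BGR))
    return c
def pts(c):
    H,W=c['z_map'].shape; f=H/2/np.tan(np.radians(c['fovy'])/2)
    u,v=np.meshgrid(np.arange(W),np.arange(H)); z=c['z_map']
    p=np.stack([(u-c['cx'])/f*z,(v-c['cy'])/f*z,z],-1)
    return p@R.from_quat(c['orientation']).as_matrix().T+np.array(c['position'])
E
python3 - <<'E'
from h import *
for n in('scene','top'):
    c=cam(n,n+'0.png'); print(n,c['fovy'],c['cx'],c['cy'],c['position'],R.from_quat(c['orientation']).as_matrix().round(3).tolist())
    np.savez('pics/'+n+'0.npz',**c)
print(r.read_state())
E
```

```text
pics
scene 48.26566255661071 321.598608775725 192.72877673451788 [ 0.05333776 -0.88053006  1.19525904] [[0.906, -0.294, 0.304], [-0.422, -0.66, 0.621], [0.018, -0.691, -0.722]]
top 55.568385280392576 316.7055829946942 205.0327784451768 [0.29365358 0.01922533 1.23122745] [[-0.214, -0.955, 0.204], [-0.977, 0.209, -0.047], [0.002, -0.209, -0.978]]
{'time': 0.1, 'joint_positions': array([-1.23260629,  0.33277531, -0.06469665,  1.46086481,  0.02160683,
        1.34991585, -0.08848203]), 'joint_vel': array([-2.36718011e-05, -6.40484886e-04, -8.85185595e-04, -3.73629710e-03,
        2.34477209e-03,  4.77444326e-04, -2.95213765e-04]), 'joint_torque': array([ 1.35678718e-03, -6.24554229e+01,  2.43775395e-02, -3.90712345e+01,
       -6.14146865e-02,  3.67021607e-02,  7.78026629e-05]), 'ee_pos': array([0.2205162 , 0.58442609, 0.22185076]), 'eef_rot': array([ 1.79400614e-01,  9.83775898e-01, -6.28676428e-04, -8.06878819e-05]), 'ft_force': array([ 0.27145353, -0.43809573, -0.29784556]), 'torque': array([ 0.02529791,  0.03452943, -0.02106309]), 'grip_force': 0.0, 'width': 0.08712164247283663}
```

View pics/scene0.png

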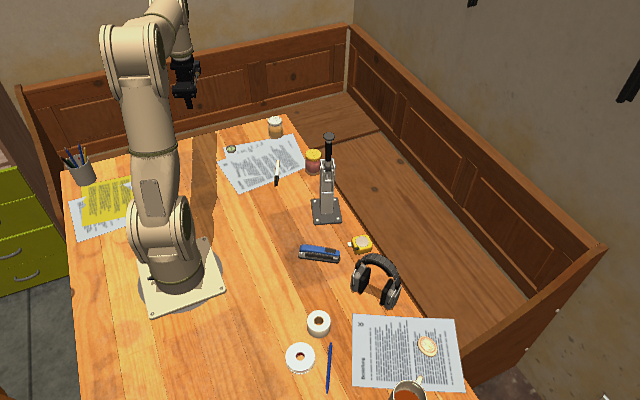

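View pics/top0.png

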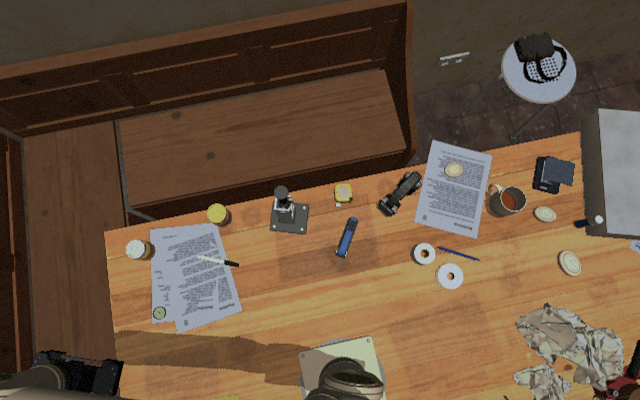

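The scene view shows the marker (277,175), the stand (327,190), the jar (313,160), the stapler (320,254), the tape (360,243) and the ear defenders (377,280). In the top view they are at marker (218,262), stand foot (290,217), jar (217,213), stapler (347,238), tape (343,193) and ear defenders (400,193).

```bash
python3 - <<'E'
from h import *
for n in('top','scene'):
    c=dict(np.load(f'pics/{n}0.npz')); P=pts(c); im=c['pixels']; X,Y,Z=P[...,0],P[...,1],P[...,2]
    hsv=cv2.cvtColor(im,cv2.COLOR_RGB2HSV); v=hsv[...,2]; s=hsv[...,1]
    print(n)
    roi={'top':dict(stand=(260,175,318,240),ear=(370,165,428,222),marker=(190,250,245,270),jar=(203,200,232,228),stap=(330,212,362,262),tape=(330,178,358,212)),
         'scene':dict(stand=(305,128,347,228),ear=(345,245,405,312),marker=(270,155,285,190),jar=(303,146,323,177),stap=(295,240,343,266),tape=(343,232,375,256))}[n]
    for k,(a,b,e,d) in roi.items():
        sl=np.s_[b:d,a:e]; p=P[sl].reshape(-1,3); z=p[:,2]
        lo={'marker':.006}.get(k,.02)
        q=p[(z>lo)&(z<.36)]
        if len(q)==0: print(k,'none'); continue
        xy=q[:,:2].astype(np.float32); rc=cv2.minAreaRect(xy*1000)
        print(k,len(q),'min',q.min(0).round(3),'max',q.max(0).round(3),'mean',q.mean(0).round(3),'rect',np.round(rc[0],0),np.round(rc[1],0),round(rc[2],1))
        if k=='ear':
            t=q[q[:,2]>.16]; rc=cv2.minAreaRect((t[:,:2]*1000).astype(np.float32)); print('  crown',len(t),t.mean(0).round(3),t[:,2].max(),rc)
            t=q[q[:,2]<.16]; 
        if k=='stand':
            for l,h in((.006,.015),(.05,.2),(.215,.24),(.25,.34)):
                t=p[(z>l)&(z<h)]
                if len(t)>3: rc=cv2.minAreaRect((t[:,:2]*1000).astype(np.float32)); print('  ',l,h,len(t),t.mean(0).round(3),np.round(rc[0]),np.round(rc[1]),round(rc[2],1))
E
```

```text
top
stand 629 min [0.501 0.033 0.021] max [0.548 0.088 0.352] mean [0.52  0.058 0.22 ] rect [527.  61.] [45. 45.] 71.4
   0.006 0.015 638 [0.515 0.054 0.01 ] [518.  51.] [141. 114.] 72.6
   0.05 0.2 210 [0.515 0.058 0.13 ] [528.  61.] [44. 42.] 72.3
   0.215 0.24 151 [0.521 0.062 0.225] [526.  61.] [43. 45.] 73.2
   0.25 0.34 39 [0.52  0.056 0.28 ] [522.  57.] [ 9. 21.] 2.5
ear 847 min [ 0.458 -0.373  0.02 ] max [ 0.579 -0.232  0.186] mean [ 0.508 -0.288  0.119] rect [ 519. -302.] [ 65. 144.] 33.0
  crown 309 [ 0.516 -0.298  0.175] 0.18632282736906047 ((517.9483642578125, -302.42901611328125), (30.701053619384766, 88.37566375732422), 32.165679931640625)
marker 215 min [0.406 0.246 0.006] max [0.481 0.398 0.021] mean [0.439 0.311 0.013] rect [445. 319.] [154.  59.] 82.6
jar 434 min [0.541 0.24  0.02 ] max [0.605 0.303 0.091] mean [0.569 0.268 0.075] rect [573. 272.] [63. 62.] 69.8
stap 316 min [ 0.363 -0.151  0.022] max [ 0.481 -0.062  0.05 ] mean [ 0.42  -0.108  0.042] rect [ 422. -113.] [ 34. 129.] 52.8
tape 309 min [ 0.533 -0.162  0.02 ] max [ 0.6   -0.101  0.038] mean [ 0.567 -0.1
[... 501 characters left out ...]
0.518 -0.301  0.101] rect [ 525. -251.] [244. 125.] 85.1
  crown 363 [ 0.519 -0.308  0.175] 0.18835922902913182 ((520.3099975585938, -304.0638122558594), (36.32032775878906, 90.50924682617188), 32.393741607666016)
marker 154 min [0.401 0.227 0.006] max [0.492 0.41  0.022] mean [0.443 0.317 0.012] rect [444. 315.] [189.  55.] 69.3
jar 387 min [0.501 0.044 0.02 ] max [0.607 0.307 0.234] mean [0.561 0.234 0.087] rect [534. 180.] [275.  61.] 65.4
stap 351 min [ 0.365 -0.153  0.02 ] max [ 0.482 -0.069  0.052] mean [ 0.422 -0.113  0.04 ] rect [ 426. -111.] [ 32. 130.] 59.2
tape 302 min [ 0.5   -0.284  0.02 ] max [ 0.602 -0.102  0.182] mean [ 0.562 -0.147  0.042] rect [ 551. -196.] [193.  65.] 74.0
```

```bash
python3 - <<'E'
from h import *
t=cv2.imread('pics/top0.png'); s=cv2.imread('pics/scene0.png')
a=cv2.resize(t[165:285,180:280],None,fx=4,fy=4,interpolation=cv2.INTER_CUBIC)[:480,:400]
b=cv2.resize(s[125:245,285:385],None,fx=4,fy=4,interpolation=cv2.INTER_CUBIC)
cv2.imwrite('pics/crop0.png',np.hstack([a,b]))
E
```

```text
(no output)
```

View pics/crop0.png

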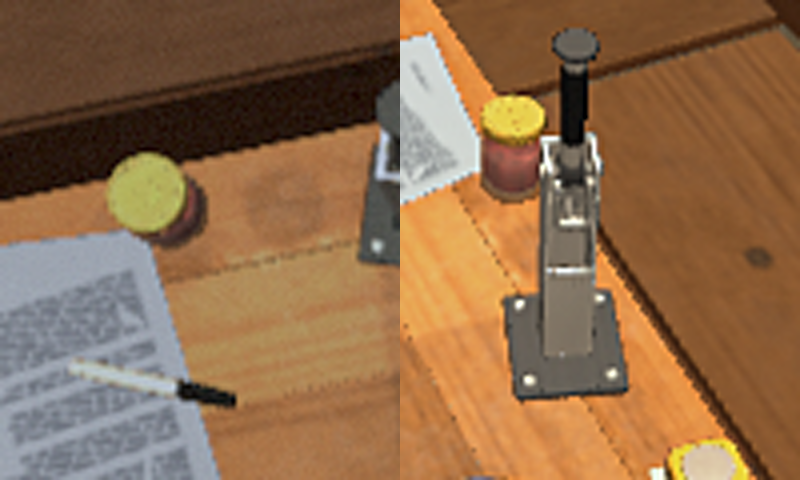

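The crop shows the post's open slot and rail side facing the scene camera (toward -y). So the hole's side faces +y, and the marker lies nearly in line with it, cap end toward the stand. I'll refine the axes next.

```bash
cat >> h.py <<'E'
def comp(m):
    n,l,s,_=cv2.connectedComponentsWithStats(m.astype(np.uint8)); return l==1+s[1:,4].argmax()
def rect(q):
    rc=cv2.minAreaRect((q[:,:2]*1000).astype(np.float32)); return np.round(rc[0],1),np.round(rc[1],1),round(rc[2],1)
def axis(q):
    m=q[:,:2].mean(0); w=np.linalg.svd(q[:,:2]-m,full_matrices=False)[2][0]; t=(q[:,:2]-m)@w
    return m.round(4),np.degrees(np.arctan2(w[1],w[0])).round(1)%180,t.min().round(3),t.max().round(3)
def go(x,y,z,yaw):
    """deltas (az rad, tool shift mm) for TCP target with tool y at yaw deg (mod 180), tool kept down"""
    s=r.read_state(); M=R.from_quat(s['eef_rot']); m=M.as_matrix(); cur=np.degrees(np.arctan2(m[1,1],m[0,1]))
    d=(yaw-cur+90)%180-90
    W=R.from_euler('z',cur+d,degrees=True).as_matrix(); yv=W[:,0]; zv=np.array([0,0,-1.]); T=np.stack([np.cross(yv,zv),yv,zv],1)
    print('t',s['time'],'yaw',cur.round(1),'turn',(M.inv()*R.from_matrix(T)).as_rotvec().round(3),'shift',(m.T@(np.array([x,y,z])-s['ee_pos'])*1000).round(1))
E
python3 - <<'E'
from h import *
for n in('top','scene'):
    c=dict(np.load(f'pics/{n}0.npz')); P=pts(c); im=c['pixels'].astype(int); Z=P[...,2]
    def box(a,b,e,d):
        m=np.zeros(Z.shape,bool); m[b:d,a:e]=1; return m
    B=dict(top=dict(m=(185,245,248,275),s=(260,180,318,240)),scene=dict(m=(264,150,290,192),s=(300,185,352,232)))[n]
    b=box(*B['m'])
    for t in(.008,.010,.012):
        q=P[comp(b&(Z>t)&(Z<.03))]; print(n,'marker',t,len(q),axis(q),rect(q),q[:,2].max().round(3))
    k=P[comp(b&(im.max(-1)<60)&(Z>.004))]; print(' cap',axis(k))
    b=box(*B['s']); mx,mn=im.max(-1),im.min(-1)
    q=P[comp(b&(mx-mn<25)&(Z>.003)&(Z<.02))]; print(' foot',len(q),rect(q))
    q=P[comp(box(*dict(top=(260,180,318,240),scene=(305,128,350,200))[n])&(Z>.221)&(Z<.24))]; print(' top',len(q),rect(q),q.mean(0).round(3))
    q=P[box(*dict(top=(260,180,318,240),scene=(305,128,350,200))[n])&(Z>.34)&(Z<.36)]; print(' disc',len(q),rect(q))
c=dict(np.load('pics/scene0.npz')); P=pts(c)[160:225,312:345].reshape(-1,3); q=P[(P[:,2]>.03)&(P[:,2]<.09)]
q=q[q[:,1]<.1]; print('front/side faces',len(q),rect(q),q.min(0).round(3),q.max(0).round(3))
E
```

```text
top marker 0.008 188 (array([0.438 , 0.3082]), np.float64(65.4), np.float64(-0.067), np.float64(0.068)) (array([438.1, 307.6]), array([134. ,  15.2]), 65.1) 0.021
top marker 0.01 177 (array([0.4378, 0.3077]), np.float64(65.6), np.float64(-0.067), np.float64(0.067)) (array([438.1, 307.6]), array([134. ,  15.2]), 65.1) 0.021
top marker 0.012 143 (array([0.4376, 0.3072]), np.float64(65.7), np.float64(-0.068), np.float64(0.066)) (array([438.1, 307.6]), array([134. ,  14.6]), 65.6) 0.021
 cap (array([0.4211, 0.2673]), np.float64(65.9), np.float64(-0.023), np.float64(0.021))
 foot 653 (array([528.8,  57.5]), array([117.7,  98.3]), 71.3)
 top 65 (array([518.4,  72. ]), array([51.3, 25.2]), 33.0) [0.519 0.072 0.229]
 disc 166 (array([526.5,  55.3]), array([32.7, 34.1]), 7.1)
scene marker 0.008 100 (array([0.4382, 0.3048]), np.float64(65.3), np.float64(-0.08), np.float64(0.067)) (array([439.9, 311.1]), array([146.8,  17.2]), 66.2) 0.022
scene marker 0.01 91 (array([0.4375, 0.3037]), np.float64(65.4), np.float64(-0.073), np.float64(0.066)) (array([438.6, 307.1]), array([138.5,  16.3]), 66.2) 0.022
scene marker 0.012 71 (array([0.4399, 0.3083]), np.float64(65.6), np.float64(-0.067), np.float64(0.061)) (array([440.7, 311.1]), array([127.9,  15.8]), 66.2) 0.022
 cap (array([0.4213, 0.2649]), np.float64(65.3), np.float64(-0.02), np.float64(0.024))
 foot 474 (array([528.6,  55.3]), array([118.3,  97.6]), 71.3)
 top 107 (array([531.2,  60.5]), array([46.2, 48. ]), 68.1) [0.528 0.059 0.229]
 disc 88 (array([527.6,  55.4]), array([33.7, 33.6]), 11.8)
front/side faces 183 (array([529.9,  59.5]), array([51.8, 44.1]), 72.4) [0.504 0.031 0.03 ] [0.552 0.091 0.09 ]
```

```bash
python3 -c "
from h import *
go(.4387,.3237,.11,-24.5)"
```

```text
t 0.1 yaw 69.3 turn [-1.000e-03 -1.000e-03 -1.504e+00] shift [-296.2 -166.8  112.1]
```

Emit:
apply_moves([
  [0,0,0.12,-21,-12,8,1],
  [0,0,0.24,-42,-24,16,1],
  [0,0,0.36,-63,-36,24,1],
  [0,0,0.48,-85,-48,32,1],
  [0,0,0.6,-106,-60,40,1],
  [0,0,0.72,-127,-72,48,1],
  [0,0,0.84,-148,-83,56,1],
  [0,0,0.96,-169,-95,64,1],
  [0,0,1.08,-190,-107,72,1],
  [0,0,1.2,-212,-119,80,1],
  [0,0,1.32,-233,-131,88,1],
  [0,0,1.44,-254,-143,96,1],
  [0,0,1.56,-275,-155,104,1],
  [0,0,1.637,-296,-167,112,1],
  [0,0,1.637,-296,-167,112,1],
  [0,0,1.637,-296,-167,112,1],
], force=40)

```text
time: 1.43
ee_pos: [0.4393, 0.3224, 0.1099]
eef_rot: [0.841, 0.54, -0.001, 0.0]
ft_force: [-0.8, 0.5, -0.6]
width: 0.087
grip_force: 0.0
```

```bash
python3 -c "
from h import *
go(.4387,.3237,.003,-24.5)
s=r.read_state(); print(s['ee_pos'],s['joint_positions'].round(2))"
```

```text
t 1.4333 yaw -24.6 turn [-0.     0.001 -0.001] shift [  1.1  -1.1 106.9]
[0.43931562 0.32239794 0.10986005] [-0.98  0.25  0.3   1.83 -0.08  1.08 -1.08]
```

Emit:
apply_moves([
  [0,0,0,1,-1,30,1],
  [0,0,0,1,-1,60,1],
  [0,0,0,1,-1,80,1],
  [0,0,0,1,-1,95,1],
  [0,0,0,1,-1,103,1],
  [0,0,0,1,-1,107,1],
  [0,0,0,1,-1,107,1],
  [0,0,0,1,-1,107,-1],
  [0,0,0,1,-1,107,-1],
  [0,0,0,1,-1,107,-1],
  [0,0,0,1,-1,107,-1],
  [0,0,0,1,-1,107,-1],
  [0,0,0,1,-1,107,-1],
  [0,0,0,1,-1,107,-1],
  [0,0,0,1,-1,107,-1],
  [0,0,0,1,-1,107,-1],
])

```text
time: 2.77
ee_pos: [0.4381, 0.3254, 0.0035]
eef_rot: [0.841, 0.541, -0.0, -0.0]
ft_force: [-1.1, -0.7, -0.5]
width: 0.0354
grip_force: 0.0
```

Emit:
apply_moves([
  [0,0,0,0,0,0,-1],
  [0,0,0,0,0,0,-1],
  [0,0,0,0,0,0,-1],
  [0,0,0,0,0,0,-1],
  [0,0,0,0,0,0,-1],
  [0,0,0,0,0,0,-1],
  [0,0,0,0,0,-25,-1],
  [0,0,0,0,0,-60,-1],
  [0,0,0,0,0,-95,-1],
  [0,0,0,0,0,-130,-1],
  [0,0,0,0,0,-160,-1],
  [0,0,0,0,0,-160,-1],
  [0,0,0,0,0,-160,-1],
])

```text
time: 3.85
ee_pos: [0.4389, 0.3261, 0.1653]
eef_rot: [0.841, 0.541, 0.002, -0.001]
ft_force: [-0.1, -0.6, -1.2]
width: 0.0137
grip_force: 39.9
```

```bash
python3 - <<'E'
from h import *
s=r.read_state(); print(s['ee_pos'],s['width'],s['grip_force'])
for n in('scene','top'):
    c=cam(n,n+'1.png'); np.savez('pics/'+n+'1.npz',**c)
    P=pts(c); im=c['pixels'].astype(int)
    D=np.linalg.norm(P[...,:2]-s['ee_pos'][:2],axis=-1)
    for nm,m in(('white',(im.min(-1)>130)),('black',im.max(-1)<60)):
        q=P[comp((P[...,2]>.1)&(P[...,2]<.18)&(D<.11)&m)]
        print(n,nm,len(q),axis(q),q.mean(0).round(4),q.min(0).round(3),q.max(0).round(3))
a=cv2.imread('pics/scene1.png')[80:230,200:350]; b=cv2.imread('pics/top1.png')[170:320,150:300]
cv2.imwrite('pics/c1.png',cv2.resize(np.hstack([a,b]),(800,400)))
E
```

```text
[0.43885368 0.32609845 0.1652588 ] 0.013676875535503421 39.90852290997282
scene white 30 (array([0.4379, 0.3242]), np.float64(66.7), np.float64(-0.039), np.float64(0.032)) [0.4379 0.3242 0.1771] [0.421 0.295 0.173] [0.452 0.361 0.18 ]
scene black 31 (array([0.4149, 0.2689]), np.float64(63.7), np.float64(-0.025), np.float64(0.022)) [0.4149 0.2689 0.1751] [0.403 0.249 0.168] [0.429 0.289 0.179]
top white 19 (array([0.4275, 0.3037]), np.float64(62.0), np.float64(-0.01), np.float64(0.01)) [0.4275 0.3037 0.1746] [0.42  0.295 0.171] [0.433 0.313 0.178]
top black 73 (array([0.4141, 0.2713]), np.float64(66.3), np.float64(-0.022), np.float64(0.023)) [0.4141 0.2713 0.1732] [0.401 0.249 0.165] [0.428 0.29  0.179]
```

View pics/c1.png

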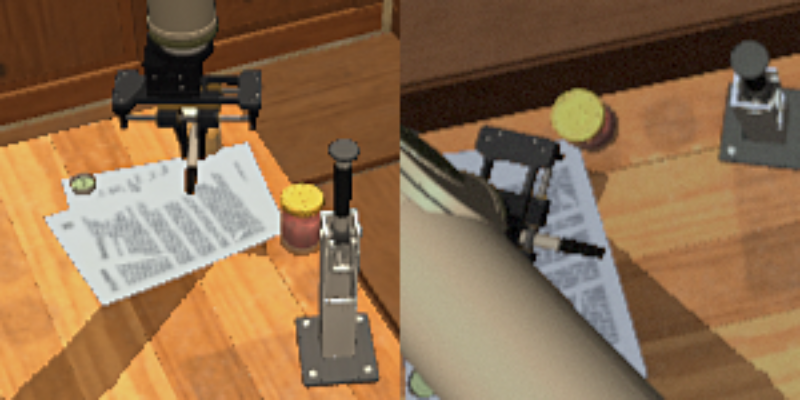

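Marker held level: the cap tip is about 84 mm ahead of the TCP and the axis about 4.5 mm above it. Next I line it up behind the hole.

```bash
python3 -c "
from h import *
go(.5713,.1822,.1655,-18.7)"
```

```text
t 3.95 yaw -24.5 turn [-0.001  0.001 -0.1  ] shift [-74.7 180.8  -2.9]
```

Emit:
apply_moves([
  [0,0,-0.02,-10,25,-3,-1],
  [0,0,-0.04,-25,60,-3,-1],
  [0,0,-0.06,-38,95,-3,-1],
  [0,0,-0.08,-52,130,-3,-1],
  [0,0,-0.1,-65,160,-3,-1],
  [0,0,-0.1,-72,175,-3,-1],
  [0,0,-0.1,-75,181,-3,-1],
  [0,0,-0.1,-75,181,-3,-1],
  [0,0,-0.1,-75,181,-3,-1],
  [0,0,-0.1,-75,181,-3,-1],
])

```text
time: 4.78
ee_pos: [0.5706, 0.1841, 0.166]
eef_rot: [0.812, 0.584, -0.0, -0.001]
ft_force: [-0.3, 0.3, -0.4]
width: 0.0137
grip_force: 39.9
```

```bash
python3 - <<'E'
from h import *
s=r.read_state(); e=s['ee_pos']; print(e,s['width'],s['grip_force'])
xd=np.array([-.3206,-.9472]); n=np.array([.9472,-.3206])
for nme in('scene','top'):
    c=cam(nme,nme+'2.png'); P=pts(c); im=c['pixels'].astype(int)
    d=(P[...,:2]-e[:2]); A=d@xd; L=d@n; Z=P[...,2]
    m=(im.max(-1)<60)&(A>.03)&(A<.095)&(abs(L)<.02)&(abs(Z-.17)<.02)
    q=m; print(nme,'cap',q.sum(),'A',A[q].min(),A[q].max(),'L',L[q].mean(),np.polyfit(A[q],L[q],1),'Z',Z[q].mean(),Z[q].max(), 'Ltop',L[q&(Z>Z[q].max()-.004)].mean())
    for lo,hi in((.05,.15),(.1,.2),(.22,.235)):
        q=(Z>lo)&(Z<hi)&(A>.095)&(A<.18)&(abs(L)<.04)
        if q.sum(): print('  post',lo,q.sum(),'A',np.percentile(A[q],[2,98]).round(4),'L',np.percentile(L[q],[2,98]).round(4))
go(.5713,.1822,.1655,-18.7)
a=cv2.imread('pics/scene2.png')[90:240,250:400]; b=cv2.imread('pics/top2.png')[150:300,180:330]
cv2.imwrite('pics/c2.png',cv2.resize(np.hstack([a,b]),(800,400)))
E
```

```text
[0.57060462 0.18406636 0.16595623] 0.01370090227387646 39.90864896506537
scene cap 6 A 0.037796905129892436 0.048550937149803304 L -0.0027849012552784505 [-0.3337916   0.01138865] Z 0.17726788043633127 0.18032801808132626 Ltop -0.003915852836907117
  post 0.05 329 A [0.1086 0.1557] L [-0.0204  0.0222]
  post 0.1 300 A [0.1093 0.1549] L [-0.0203  0.0223]
  post 0.22 104 A [0.1101 0.1508] L [-0.021   0.0256]
top cap 68 A 0.03663283734477652 0.0821053554346686 L -0.0012442295888513107 [ 0.05173193 -0.00423153] Z 0.17641727613351066 0.18057505379058103 Ltop -0.0002550014361889225
  post 0.05 128 A [0.11   0.1526] L [-0.0224  0.0182]
  post 0.1 152 A [0.1101 0.1527] L [-0.0223  0.0177]
  post 0.22 108 A [0.1092 0.1489] L [-0.0234  0.0198]
t 4.8833 yaw -18.6 turn [-0.001 -0.     0.002] shift [-1.4  0.9  0.9]
```

View pics/c2.png

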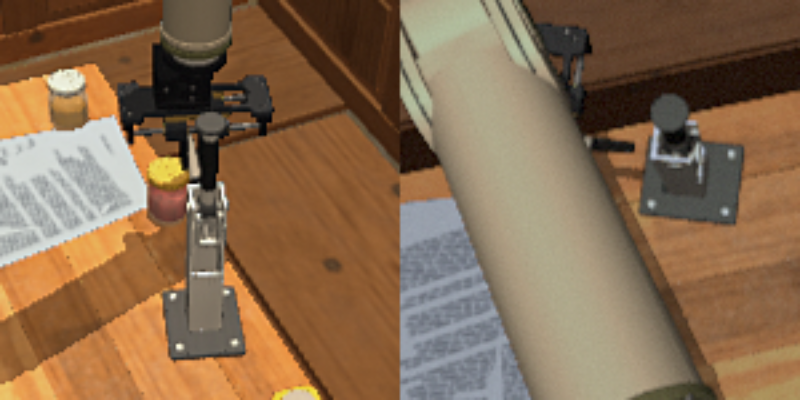

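Emit:
apply_moves([
  [0,0,0,-7,0,1,-1],
  [0,0,0,-14,0,1,-1],
  [0,0,0,-21,0,1,-1],
  [0,0,0,-26,0,1,-1],
  [0,0,0,-30,0,1,-1],
  [0,0,0,-33,0,1,-1],
  [0,0,0,-33,0,1,-1],
])

```text
time: 5.47
ee_pos: [0.5612, 0.1504, 0.1658]
eef_rot: [0.813, 0.582, 0.0, -0.0]
ft_force: [0.1, -1.4, 0.2]
width: 0.0137
grip_force: 39.9
```

```bash
python3 -c "
from h import *
go(.5364,.0790,.1655,-18.7); s=r.read_state(); print(s['ft_force'],s['torque'],s['ee_pos'])"
```

```text
t 5.4667 yaw -18.8 turn [ 0.    -0.001 -0.001] shift [-75.5  -0.5   0.2]
[ 0.14739423 -1.35808315  0.23504954] [-0.08683507  0.07408514  0.03800365] [0.56121345 0.1503517  0.16577995]
```

Emit:
apply_moves([
  [0,0,0,-2,0,0,-1],
  [0,0,0,-4,0,0,-1],
  [0,0,0,-6,0,0,-1],
  [0,0,0,-8,0,0,-1],
  [0,0,0,-10,0,0,-1],
  [0,0,0,-12,0,0,-1],
  [0,0,0,-12,0,0,-1],
  [0,0,0,-12,0,0,-1],
])

```text
time: 6.13
ee_pos: [0.5574, 0.1396, 0.1656]
eef_rot: [0.813, 0.583, 0.0, -0.0]
ft_force: [0.8, 4.1, 0.3]
width: 0.0136
grip_force: 40.0
```

```bash
cat > rail.py <<'E'
from h import *
s=r.read_state(); print(s['time'],'F',s['ft_force'].round(1),s['ee_pos'].round(4))
c=cam('scene'); P=pts(c); d=P[...,:2]-np.array([.5287,.0563]); A=d@np.array([-.3206,-.9472]); L=d@np.array([.9472,-.3206]); Z=P[...,2]
for nm,m in(('upright',(Z>.26)&(Z<.36)&(abs(A)<.022)&(abs(L)<.022)),('forward',(Z>.19)&(Z<.36)&(A>.03)&(A<.16)&(abs(L)<.025))):
    print(nm,m.sum(),[x[m].max().round(3) for x in(A,Z)] if m.any() else '')
E
python3 rail.py
```

```text
6.1333 F [0.8 4.1 0.3] [0.5574 0.1396 0.1656]
upright 1 [np.float64(0.015), np.float64(0.262)]
forward 152 [np.float64(0.063), np.float64(0.348)]
```

Emit:
apply_moves([
  [0,0,0,0,0,0,-1],
  [0,0,0,0,0,0,-1],
  [0,0,0,0,0,0,-1],
  [0,0,0,0,0,0,-1],
  [0,0,0,0,0,0,-1],
  [0,0,0,0,0,0,-1],
  [0,0,0,0,0,0,-1],
  [0,0,0,0,0,0,-1],
  [0,0,0,0,0,0,-1],
  [0,0,0,0,0,0,-1],
  [0,0,0,0,0,0,-1],
  [0,0,0,0,0,0,-1],
])

```text
time: 7.18
ee_pos: [0.5574, 0.1395, 0.1655]
eef_rot: [0.813, 0.583, 0.0, -0.0]
ft_force: [1.2, 4.8, 0.3]
width: 0.0137
grip_force: 40.0
```

```bash
python3 rail.py
```

```text
7.1833 F [1.2 4.8 0.3] [0.5574 0.1395 0.1655]
upright 0 
forward 215 [np.float64(0.135), np.float64(0.236)]
```

Emit:
apply_moves([
  [0,0,0,5,0,0,-1],
  [0,0,0,15,0,0,-1],
  [0,0,0,30,0,0,-1],
  [0,0,0,48,0,0,-1],
  [0,0,0,60,0,0,-1],
  [0,0,0,60,0,0,-1],
])

```text
time: 7.73
ee_pos: [0.5766, 0.1999, 0.1648]
eef_rot: [0.812, 0.584, -0.0, -0.0]
ft_force: [-0.4, 0.7, 0.2]
width: 0.0139
grip_force: 39.9
```

```bash
python3 -c "
from h import *
go(.430,.329,.1,-24.5)"
```

```text
t 7.7333 yaw -18.5 turn [-0.001  0.     0.105] shift [  75.9 -179.9   64.9]
```

Emit:
apply_moves([
  [0,0,0.02,8,-25,0,-1],
  [0,0,0.04,24,-60,0,-1],
  [0,0,0.06,40,-95,0,-1],
  [0,0,0.08,55,-130,0,-1],
  [0,0,0.1,68,-160,20,-1],
  [0,0,0.105,76,-178,50,-1],
  [0,0,0.105,76,-180,65,-1],
  [0,0,0.105,76,-180,65,-1],
  [0,0,0.105,76,-180,65,-1],
])

```text
time: 8.48
ee_pos: [0.4308, 0.3251, 0.1004]
eef_rot: [0.842, 0.539, -0.001, 0.001]
ft_force: [1.0, 0.3, -0.1]
width: 0.0136
grip_force: 39.9
```

```bash
python3 -c "
from h import *
go(.430,.329,.0035,-24.5)"
```

```text
t 8.4833 yaw -24.8 turn [ 0.     0.002 -0.005] shift [ 3.4 -2.3 96.9]
```

Emit:
apply_moves([
  [0,0,0,0,0,25,-1],
  [0,0,0,0,0,50,-1],
  [0,0,0,0,0,70,-1],
  [0,0,0,0,0,84,-1],
  [0,0,0,0,0,91,-1],
  [0,0,0,0,0,94,-1],
  [0,0,0,0,0,96,-1],
  [0,0,0,0,0,96,-1],
  [0,0,0,0,0,96,-1],
  [0,0,0,0,0,96,0.2],
  [0,0,0,0,0,96,0.2],
  [0,0,0,0,0,96,0.2],
  [0,0,0,0,0,96,0.2],
  [0,0,0,0,0,96,0.2],
  [0,0,0,0,0,96,0.2],
  [0,0,0,0,0,96,0.2],
  [0,0,0,0,0,96,0.2],
  [0,0,0,0,0,96,0.2],
])

```text
time: 9.98
ee_pos: [0.4306, 0.3261, 0.0045]
eef_rot: [0.842, 0.539, 0.0, -0.0]
ft_force: [0.1, 0.4, -0.5]
width: 0.0511
grip_force: 0.0
```

Emit:
apply_moves([
  [0,0,0,0,0,-10,0.2],
  [0,0,0,0,0,-25,0.2],
  [0,0,0,0,0,-60,0.2],
  [0,0,0,0,0,-100,0.2],
  [0,0,0,0,0,-140,0.2],
  [0,0,0,0,0,-180,0.2],
  [0,0,0,0,0,-220,0.2],
  [0,0,0,0,0,-260,0.2],
  [0,0,0,0,0,-290,0.2],
  [0,0,0,0,0,-310,0.2],
  [0,0,0,0,0,-310,0.2],
])

```text
time: 10.9
ee_pos: [0.4318, 0.3267, 0.3203]
eef_rot: [0.842, 0.539, 0.004, -0.001]
ft_force: [-0.3, 0.7, 1.1]
width: 0.052
grip_force: 0.0
```

```bash
python3 - <<'E'
from h import *
c=cam('scene','scene3.png'); P=pts(c); im=c['pixels'].astype(int); Z=P[...,2]; X,Y=P[...,0],P[...,1]
q=P[comp((Z>.009)&(Z<.03)&(X>.35)&(X<.51)&(Y>.2)&(Y<.43))]; print('marker',axis(q),rect(q))
q=P[(Z>.165)&(X>.42)&(X<.62)&(Y<-.2)&(Y>-.4)]; print('crown',axis(q),rect(q),q[:,2].max())
d=P[...,:2]-np.array([.5287,.0563]); A=d@np.array([-.3206,-.9472]); L=d@np.array([.9472,-.3206])
m=(A>.03)&(A<.15)&(abs(L)<.03)&(Z>.19)&(Z<.26); print('rail',A[m].max(),axis(P[m]),Z[m].max(), np.median(Z[m]))
m2=m&(A>.045)&(A<.11)&(Z>.21); print('sleeve L',L[m2].mean(),L[m2].min(),L[m2].max(),Z[m2].max())
go(.519,-.303,.25,32.3); s=r.read_state(); print(s['ee_pos'],s['width'],s['joint_positions'].round(2))
E
```

```text
marker (array([0.4226, 0.3083]), np.float64(66.8), np.float64(-0.074), np.float64(0.065)) (array([424.6, 312.2]), array([138.8,  16. ]), 66.2)
crown (array([ 0.5187, -0.3075]), np.float64(124.4), np.float64(-0.042), np.float64(0.039)) (array([ 520.4, -304.4]), array([36.8, 81.8]), 30.7) 0.18812621759343018
rail 0.13491177889357217 (array([ 0.4975, -0.0348]), np.float64(71.9), np.float64(-0.066), np.float64(0.039)) 0.23340014867428394 0.2228516845590004
sleeve L -0.0006657048324368996 -0.010323033086879563 0.011244711918598578 0.2297200197133472
t 10.95 yaw -24.8 turn [ 0.004 -0.003 -0.996] shift [-535.   343.3   65.6]
[0.43128804 0.32639028 0.31756511] 0.05219659303151173 [-1.04  0.1   0.33  1.55 -0.03  1.49 -1.13]
```

View pics/scene3.png

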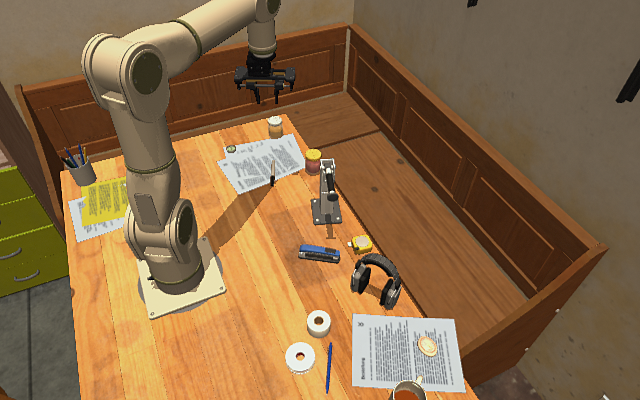

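Emit:
apply_moves([
  [0,0,-0.03,-15,10,0,0.7],
  [0,0,-0.08,-43,27,0,0.7],
  [0,0,-0.14,-75,48,0,0.7],
  [0,0,-0.2,-107,69,0,0.7],
  [0,0,-0.26,-139,89,0,0.7],
  [0,0,-0.32,-171,110,0,0.7],
  [0,0,-0.38,-203,130,0,0.7],
  [0,0,-0.44,-235,151,0,0.7],
  [0,0,-0.5,-267,171,0,0.7],
  [0,0,-0.56,-299,192,0,0.7],
  [0,0,-0.62,-331,212,0,0.7],
  [0,0,-0.68,-363,233,0,0.7],
  [0,0,-0.74,-395,254,0,0.7],
  [0,0,-0.8,-427,274,10,0.7],
  [0,0,-0.86,-459,295,20,0.7],
  [0,0,-0.92,-491,315,30,0.7],
  [0,0,-0.97,-518,332,40,0.7],
  [0,0,-0.996,-532,341,48,0.7],
  [0,0,-0.996,-535,343,50,0.7],
  [0,0,-0.996,-535,343,50,0.7],
])

```text
time: 12.62
ee_pos: [0.5168, -0.3043, 0.2631]
eef_rot: [0.484, 0.875, -0.001, -0.001]
ft_force: [-0.9, 0.1, 0.5]
width: 0.0735
grip_force: 0.0
```

Emit:
apply_moves([
  [0,0,0,0,0,0,0.7],
  [0,0,0,0,0,0,0.7],
], force=25)

```text
time: 12.78
ee_pos: [0.5185, -0.3018, 0.2648]
eef_rot: [0.482, 0.876, 0.001, 0.0]
ft_force: [-0.3, -0.2, 0.2]
width: 0.0739
grip_force: 0.0
```

```bash
python3 - <<'E'
from h import *
c=cam('top','top4.png'); P=pts(c); Z=P[...,2]; X,Y=P[...,0],P[...,1]
q=P[(Z>.165)&(Z<.195)&(X>.42)&(X<.62)&(Y<-.2)&(Y>-.4)]; print('crown',len(q),axis(q),rect(q))
go(.519,-.303,.171,32.5); s=r.read_state(); print(s['ee_pos'],s['width'],s['ft_force'].round(1))
E
```

```text
crown 172 (array([ 0.5152, -0.2896]), np.float64(133.8), np.float64(-0.05), np.float64(0.028)) (array([ 517.3, -301.4]), array([30.4, 76.1]), 32.2)
t 12.8333 yaw 32.4 turn [ 0.001 -0.    -0.002] shift [-1.2 -0.4 94. ]
[ 0.51862166 -0.30182806  0.26497984] 0.0739591160911941 [ 0.2 -0.5  0.9]
```

Emit:
apply_moves([
  [0,0,0,-1,0,30,0.7],
  [0,0,0,-1,0,55,0.7],
  [0,0,0,-1,0,75,0.7],
  [0,0,0,-1,0,87,0.7],
  [0,0,0,-1,0,93,0.7],
  [0,0,0,-1,0,95,0.7],
  [0,0,0,-1,0,95,0.7],
  [0,0,0,-1,0,95,-1],
  [0,0,0,-1,0,95,-1],
  [0,0,0,-1,0,95,-1],
  [0,0,0,-1,0,95,-1],
  [0,0,0,-1,0,95,-1],
  [0,0,0,-1,0,95,-1],
  [0,0,0,-1,0,95,-1],
  [0,0,0,-1,0,95,-1],
  [0,0,0,-1,0,95,-1],
  [0,0,0,-1,0,95,-1],
], force=30)

```text
time: 14.25
ee_pos: [0.5186, -0.3041, 0.1695]
eef_rot: [0.482, 0.876, 0.0, -0.0]
ft_force: [0.7, 1.1, 1.4]
width: 0.0318
grip_force: 29.9
```

Emit:
apply_moves([
  [0,0,0,0,0,-8,-1],
  [0,0,0,0,0,-22,-1],
  [0,0,0,0,0,-42,-1],
  [0,0,0,0,0,-65,-1],
  [0,0,0,0,0,-88,-1],
  [0,0,0,0,0,-106,-1],
  [0,0,0,0,0,-115,-1],
  [0,0,0,0,0,-118,-1],
  [0,0,0,0,0,-118,-1],
  [0,0,0,0,0,-118,-1],
  [0,0,0,0,0,-118,-1],
])

```text
time: 15.17
ee_pos: [0.5182, -0.3038, 0.2862]
eef_rot: [0.482, 0.876, -0.0, -0.001]
ft_force: [-0.2, 0.1, -2.0]
width: 0.0316
grip_force: 29.9
```

```bash
python3 - <<'E'
from h import *
s=r.read_state(); print(s['ee_pos'],s['width'],s['ft_force'].round(1),s['torque'].round(2))
# rail_mid: 73 mm along xdir from stand centre, sleeve lateral -0.5 mm
p=np.array([.5287,.0563])+.073*np.array([-.3206,-.9472]); print(p); go(p[0],p[1],.285,71.3)
c=cam('scene','scene5.png'); P=pts(c); b=cv2.imread('pics/scene5.png')[130:330,250:450]
d=P[...,:2]-s['ee_pos'][:2]; t=np.radians(122.5); V=d@np.array([np.cos(t),np.sin(t)]); U=d@np.array([np.sin(t),-np.cos(t)])
m=(abs(V)<.09)&(abs(U)<.06)&(P[...,2]>.08)&(P[...,2]<.28)
for lo in(.09,.12,.15,.18,.21,.24,.26): 
    q=m&(abs(P[...,2]-lo)<.012); print(lo,q.sum(),[a[q].min().round(3) for a in(U,V)],[a[q].max().round(3) for a in(U,V)])
cv2.imwrite('pics/c5.png',cv2.resize(b,(500,500)))
E
```

```text
[ 0.51821766 -0.30382548  0.28624012] 0.031621994711430186 [-0.2  0.1 -2. ] [-0.    0.05  0.01]
[ 0.5052962 -0.0128456]
t 15.1667 yaw 32.3 turn [-0.    -0.002 -0.68 ] shift [252.8 144.6   1.5]Traceback (most recent call last):
  File "<stdin>", line 9, in <module>
    return umr_minimum(a, axis, None, out, keepdims, initial, where)
ValueError: zero-size array to reduction operation minimum which has no identity
```

```bash
python3 -c "
from h import *
go(.4421,-.1994,.286,71.3)"
```

```text
t 15.2167 yaw 32.3 turn [-0.001 -0.002 -0.68 ] shift [129.   -8.5   0.5]
```

Emit:
apply_moves([
  [0,0,-0.02,4,0,0,-1],
  [0,0,-0.06,12,-1,0,-1],
  [0,0,-0.12,23,-1,0,-1],
  [0,0,-0.18,34,-2,0,-1],
  [0,0,-0.24,45,-3,0,-1],
  [0,0,-0.3,57,-4,0,-1],
  [0,0,-0.36,68,-5,0,-1],
  [0,0,-0.42,80,-5,0,-1],
  [0,0,-0.48,91,-6,0,-1],
  [0,0,-0.54,102,-7,0,-1],
  [0,0,-0.6,114,-8,0,-1],
  [0,0,-0.65,124,-8,0,-1],
  [0,0,-0.675,128,-9,0,-1],
  [0,0,-0.68,129,-9,0,-1],
  [0,0,-0.68,129,-9,0,-1],
  [0,0,-0.68,129,-9,0,-1],
])

```text
time: 16.55
ee_pos: [0.4421, -0.2003, 0.2875]
eef_rot: [0.163, 0.987, 0.0, 0.0]
ft_force: [0.9, 0.0, -1.9]
width: 0.0317
grip_force: 29.9
```

```bash
python3 - <<'E'
from h import *
s=r.read_state(); e=s['ee_pos']; print(e,s['width'],s['ft_force'].round(1))
xd=np.array([-.3206,-.9472]); n=np.array([.9472,-.3206])
c=cam('scene','scene6.png'); P=pts(c); d=P[...,:2]-e[:2]; A=d@xd; L=d@n; Z=P[...,2]
for lo in(.12,.15,.18,.21,.24,.27): 
    q=(abs(A)<.05)&(abs(L)<.1)&(abs(Z-lo)<.012)
    if q.any(): print(lo,q.sum(),'A',np.percentile(A[q],[1,99]).round(3),'L',np.percentile(L[q],[1,99]).round(3))
d=P[...,:2]-np.array([.5287,.0563]); A=d@xd; L=d@n
m=(A>.03)&(A<.15)&(abs(L)<.03)&(Z>.19)&(Z<.26); print('rail',m.sum(),A[m].max(),Z[m].max(),L[m].min(),L[m].max())
go(.5053,-.0128,.286,71.3)
cv2.imwrite('pics/c6.png',cv2.resize(cv2.imread('pics/scene6.png')[120:320,230:430],(560,560)))
E
```

```text
[ 0.44211488 -0.20027677  0.28750489] 0.03165023336817677 [ 0.9  0.  -1.9]
0.12 33 A [-0.01   0.027] L [-0.066  0.069]
0.15 172 A [-0.019  0.03 ] L [-0.071  0.071]
0.18 188 A [-0.021  0.032] L [-0.071  0.072]
0.21 321 A [-0.027  0.03 ] L [-0.065  0.067]
0.24 66 A [-0.012  0.013] L [-0.067  0.069]
0.27 84 A [-0.013  0.016] L [-0.055  0.053]
rail 14 0.13331178712186992 0.23052537813762575 -0.01590664921331466 -0.0009436551307646693
t 16.6 yaw 71.2 turn [-0.     0.    -0.002] shift [  0.6 197.9   1.4]
```

View pics/c6.png

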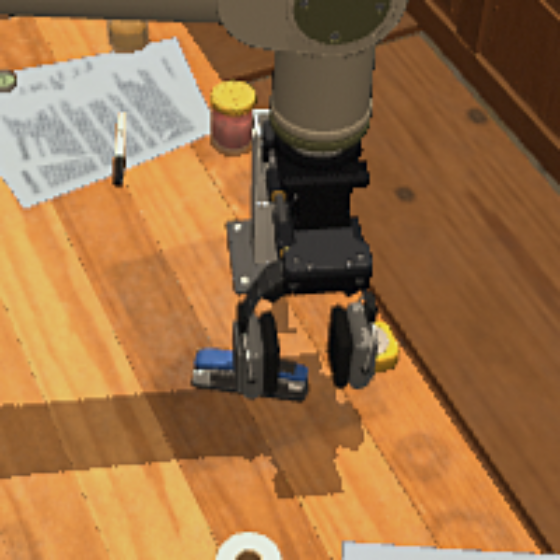

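The ear defenders hang upright and centred in the gripper, around (300,345) in the crop, lined up with the rail. Sliding them in along the rail axis now.

Emit:
apply_moves([
  [0,0,0,0,5,0,-1],
  [0,0,0,0,15,0,-1],
  [0,0,0,0,30,0,-1],
  [0,0,0,0,48,0,-1],
  [0,0,0,0,66,0,-1],
  [0,0,0,0,84,0,-1],
  [0,0,0,0,102,0,-1],
  [0,0,0,0,120,0,-1],
  [0,0,0,0,138,0,-1],
  [0,0,0,0,156,0,-1],
  [0,0,0,0,172,0,-1],
  [0,0,0,0,185,0,-1],
  [0,0,0,0,194,0,-1],
  [0,0,0,0,198,0,-1],
  [0,0,0,0,198,0,-1],
  [0,0,0,0,198,0,-1],
  [0,0,0,0,198,0,-1],
])

```text
time: 18.02
ee_pos: [0.5055, -0.0135, 0.2876]
eef_rot: [0.163, 0.987, 0.0, 0.0]
ft_force: [-0.9, -0.2, -2.1]
width: 0.0319
grip_force: 29.9
```

```bash
python3 -c "
from h import *
go(.5053,-.0128,.229,71.3); s=r.read_state(); print(s['ee_pos'],s['ft_force'].round(1),s['width'])
xd=np.array([-.3206,-.9472]); n=np.array([.9472,-.3206])
c=cam('scene','scene7.png'); P=pts(c); d=P[...,:2]-np.array([.5287,.0563]); A=d@xd; L=d@n; Z=P[...,2]
q=(Z>.12)&(Z<.19)&(abs(L)<.1)&(A>.02)&(A<.13); print('cups L',np.percentile(L[q],[1,99]).round(3),'A',np.percentile(A[q],[1,99]).round(3))
"
```

```text
t 18.0167 yaw 71.2 turn [ 0.     0.    -0.002] shift [ 0.4  0.6 58.6]
[ 0.50547028 -0.01347261  0.28762631] [-0.9 -0.2 -2.1] 0.03187539036607192
cups L [-0.071  0.072] A [0.053 0.106]
```

Emit:
apply_moves([
  [0,0,0,0,0,8,-1],
  [0,0,0,0,0,18,-1],
  [0,0,0,0,0,28,-1],
  [0,0,0,0,0,38,-1],
  [0,0,0,0,0,46,-1],
  [0,0,0,0,0,51,-1],
  [0,0,0,0,0,54,-1],
  [0,0,0,0,0,56,-1],
  [0,0,0,0,0,57,-1],
  [0,0,0,0,0,57,-1],
  [0,0,0,0,0,57,-1],
])

```text
time: 18.98
ee_pos: [0.5058, -0.0124, 0.2308]
eef_rot: [0.163, 0.987, 0.0, 0.0]
ft_force: [-0.2, -0.2, -1.9]
width: 0.0317
grip_force: 29.9
```

Emit:
apply_moves([
  [0,0,0,0,0,1,-1],
  [0,0,0,0,0,1.5,-1],
  [0,0,0,0,0,2,-1],
  [0,0,0,0,0,2.5,-1],
  [0,0,0,0,0,2.5,-1],
  [0,0,0,0,0,2.5,-1],
])

```text
time: 19.48
ee_pos: [0.5056, -0.0124, 0.228]
eef_rot: [0.163, 0.987, 0.0, 0.0]
ft_force: [-0.2, 0.9, -2.1]
width: 0.0317
grip_force: 29.9
```

Emit:
apply_moves([
  [0,0,0,0,0,0.5,-1],
  [0,0,0,0,0,1,-1],
  [0,0,0,0,0,1,-1],
  [0,0,0,0,0,1,-1],
  [0,0,0,0,0,1,-1],
])

```text
time: 19.9
ee_pos: [0.5056, -0.0125, 0.2272]
eef_rot: [0.163, 0.987, 0.0, 0.0]
ft_force: [-1.1, -1.0, 1.2]
width: 0.0316
grip_force: 29.9
```

Emit:
apply_moves([
  [0,0,0,0,0,0,-0.2],
  [0,0,0,0,0,0,-0.15],
  [0,0,0,0,0,0,-0.1],
  [0,0,0,0,0,0,0],
  [0,0,0,0,0,0,0.1],
  [0,0,0,0,0,0,0.12],
  [0,0,0,0,0,0,0.12],
  [0,0,0,0,0,0,0.12],
  [0,0,0,0,0,0,0.12],
  [0,0,0,0,0,0,0.12],
])

```text
time: 20.73
ee_pos: [0.5056, -0.0124, 0.227]
eef_rot: [0.163, 0.987, 0.0, 0.0]
ft_force: [-0.1, -0.0, 0.0]
width: 0.0485
grip_force: 0.0
```

```bash
python3 -c "
from h import *
s=r.read_state(); print(s['ee_pos'],s['ft_force'].round(1),s['width'],s['grip_force'])
xd=np.array([-.3206,-.9472]); n=np.array([.9472,-.3206])
c=cam('scene','scene8.png'); P=pts(c); d=P[...,:2]-np.array([.5287,.0563]); A=d@xd; L=d@n; Z=P[...,2]
q=(Z>.04)&(Z<.14)&(abs(L)<.1)&(A>.02)&(A<.13); print('cups L',np.percentile(L[q],[1,99]).round(3),'A',np.percentile(A[q],[1,99]).round(3),Z[q].min())
"
```

```text
[ 0.50560545 -0.01244193  0.22701573] [-0.1 -0.   0. ] 0.048478259738426906 0.0
cups L [-0.071  0.072] A [0.021 0.102] 0.0485206760975998
```

Released with zero load on the tool. Rising straight up, then waiting for everything to settle.

Emit:
apply_moves([
  [0,0,0,0,0,-4,0.12],
  [0,0,0,0,0,-10,0.12],
  [0,0,0,0,0,-20,0.12],
  [0,0,0,0,0,-35,0.12],
  [0,0,0,0,0,-60,0.12],
  [0,0,0,0,0,-90,0.12],
  [0,0,0,0,0,-120,0.12],
  [0,0,0,0,0,-150,0.12],
  [0,0,0,0,0,-160,0.12],
  [0,0,0,0,0,-160,0.12],
  [0,0,0,0,0,-160,0.12],
  [0,0,0,0,0,-160,0.12],
  [0,0,0,0,0,-160,0.12],
  [0,0,0,0,0,-160,0.12],
  [0,0,0,0,0,-160,0.12],
  [0,0,0,0,0,-160,0.12],
  [0,0,0,0,0,-160,0.12],
  [0,0,0,0,0,-160,0.12],
  [0,0,0,0,0,-160,0.12],
  [0,0,0,0,0,-160,0.12],
])

```text
time: 22.45
ee_pos: [0.5056, -0.0125, 0.387]
eef_rot: [0.163, 0.987, 0.0, -0.0]
ft_force: [-0.3, -1.3, 0.2]
width: 0.0489
grip_force: 0.0
```

Emit:
apply_moves([
  [0,0,0,0,0,0,0.12],
  [0,0,0,0,0,0,0.12],
  [0,0,0,0,0,0,0.12],
  [0,0,0,0,0,0,0.12],
  [0,0,0,0,0,0,0.12],
  [0,0,0,0,0,0,0.12],
  [0,0,0,0,0,0,0.12],
  [0,0,0,0,0,0,0.12],
  [0,0,0,0,0,0,0.12],
  [0,0,0,0,0,0,0.12],
  [0,0,0,0,0,0,0.12],
  [0,0,0,0,0,0,0.12],
  [0,0,0,0,0,0,0.12],
  [0,0,0,0,0,0,0.12],
  [0,0,0,0,0,0,0.12],
  [0,0,0,0,0,0,0.12],
  [0,0,0,0,0,0,0.12],
  [0,0,0,0,0,0,0.12],
])

```text
time: 23.95
ee_pos: [0.5056, -0.0125, 0.387]
eef_rot: [0.163, 0.987, 0.0, 0.0]
ft_force: [-0.2, -0.1, -0.0]
width: 0.0487
grip_force: 0.0
```

```bash
python3 -c "
from h import *
a=cam('scene')['pixels'].astype(int); [cam('top') for _ in range(8)]; c=cam('scene','scene9.png'); b=c['pixels'].astype(int)
print('moving px',(abs(a-b).max(-1)[150:320,250:420]>60).sum())
P=pts(c); d=P[...,:2]-np.array([.5287,.0563]); A=d@np.array([-.3206,-.9472]); L=d@np.array([.9472,-.3206]); Z=P[...,2]
q=(Z>.06)&(Z<.14)&(abs(L)<.1)&(A>.022)&(A<.13); print('cups L',np.percentile(L[q],[1,99]).round(3),'A',np.percentile(A[q],[1,99]).round(3))
cv2.imwrite('pics/c9.png',cv2.resize(cv2.imread('pics/scene9.png')[110:310,220:420],(600,600)))
print(r.read_state()['time'])
"
```

```text
moving px 0
cups L [-0.071  0.072] A [0.046 0.103]
24.45
```

View pics/c9.png

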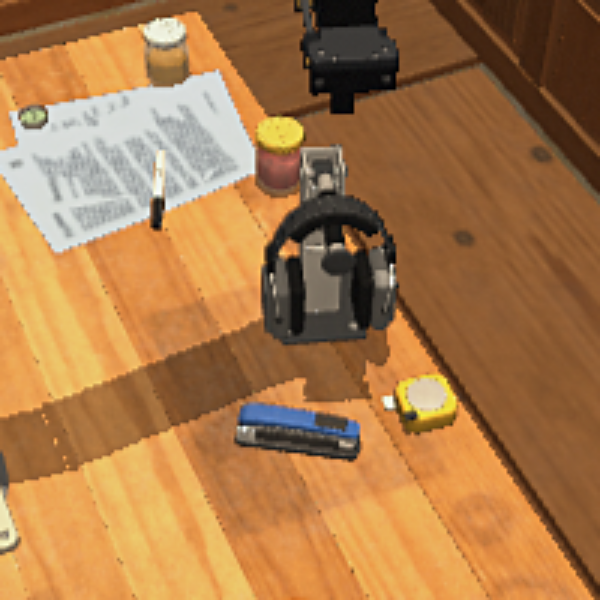

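The ear defenders hang still on the level rail at (330,265), one cup on each side. The marker lies at (158,190), and the jar, stapler and tape are where they were.

```bash
python3 -c "
from bench import r
print(r.close_job())"
```

```text
the job is handed in; nothing more can be done
None
```

The job is handed in: the marker freed the rail and is back on the table, the ear defenders hang still on the level rail with one cup on each side, and the jar, stapler and tape measure look undisturbed in the last picture, taken at 24.5 s.

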